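Switch on and tare the balance with the dish

ROBOT

A 7-joint arm with a two-finger parallel gripper is mounted at the origin on the work surface. World frame = base frame: x ahead of the robot, y to its left, z up, the work surface at z = 0. Lengths are in mm, angles in degrees, forces in N, time in s.
With the tool pointing down it reaches from about 425 to 875 mm from the base axis. Payload 8.4 kg.
Tool frame: the origin (TCP) lies midway between the tips of the shut fingers; the grasp point (between the pads) lies 19 mm behind it; z points along the fingers, y is the line along which they close (so a half turn about z gives the same grasp; the last joint's range is limited). The gripper opens to 87 mm and grips with 3 to 60 N. Pads are 19 mm wide; open, the fingers measure 117 mm over their backs; the gripper's body (75 mm by 190 mm) begins 51 mm behind the grasp point.
Start: joints at [-72.261, 19.091, 2.286, 83.961, -0.768, 76.965, -3.352], TCP at [258.379, 596.409, 222.546] pointing down, gripper open.
Joint ranges: [-147.57, 147.57], [-21.85, 119.76], [-74.77, 79.35], [14.55, 137.4], [-85.83, 265.84], [4.83, 119.75], [-152.11, 152.11]. Speed limits (degrees/s): [127.2, 127.2, 159.86, 159.86, 180, 180, 180].

INTERFACE

Orientations are given as [roll, pitch, yaw] about the fixed x, y, z axes, in that order (R = Rz(yaw) Ry(pitch) Rx(roll)).
In Python, from workcell import r, vision gives the robot as it stands.
- The arm moves only by the shell command python3 -m jog 'ROWS' [FORCE]. ROWS is JSON, a list of rows, each an object of numbers: "claw": the opening, from 0 (shut) to 1 (fully open); "x", "y", "z": the shift along the tool's x, y, z scaled (see below); "ax", "ay", "az": the turn, a rotation vector about the tool's x, y, z scaled (see below). A call has 1 to 12 rows; each row is the pose to reach, as a shift and turn from the pose commanded when the call began, along the tool's axes at that moment; what a row does not reach only later rows make up. The controller multiplies each number of a shift by 0.4 m and each number of a turn by pi/2 rad. A row lasts 1/10 s, in which the tool goes at most 50 mm and 8.59 degrees, less where a joint would pass 70% of its speed; a pose out of reach is approached as far as the arm can. A call with a number of a shift or a turn outside -1 to 1 is refused whole. A call with a gripper value outside its range is refused whole. The fingers move at their own pace and stop on an object; FORCE is the grip in N (left out, the last holds). Time passes only in rows, so rows that repeat a pose let the fingers close. It gives the time, the measured TCP pose, the force, the opening and the grip force at its end, in the units of the state.
- r.read_state(): the state, without advancing time (a new reading comes with each control period).
- vision.read_camera(name): name is "scene" or "top" or "wrist"; returns the picture (480x640x3 uint8, blue, green, red); there is no depth.
- vision.get_calibration(name): a dict with "fovy" (degrees; the focal length in pixels is half the picture's height over the tangent of half this angle, whatever the lens; pixels are square), "cx", "cy" (the principal point, pixels), "dist" ([k1, k2, p1, p2, k3] as OpenCV has them; the pictures are not rectified), "xyz" and "attitude" of the camera in the world. Camera axes: x right, y up, looking along -z (the intrinsics and any distortion apply to the point x, -y, -z); pixel columns grow to the right and rows downward; lengths in mm; the calibration is good to about 2 mm. A picture is of the moment at which its call begins: read the wrist's pose just before it. get_calibration takes no time and is no camera call; for the wrist camera it gives the pose at the moment of the call.
- r.hand_in(): hands the job in; it is judged then, once.
The state is a dict: "t": time; "joints": joint angles; "dq": joint speeds; "tau": joint torques, N m; "tcp_pos": TCP position; "tcp_rot": TCP orientation; "wrist_force": force on the tool from outside, world axes, zero at the start; "torque": the same for the moment, N m; "gripper_width": opening from 0.0 (shut) to 1.0 (fully open); "grasp_force": force on a finger pad.
Only numpy, scipy, OpenCV 4.12 (cv2) and the standard library are available. Lean on these libraries where they do the work, as an engineer would, in place of code of your own. Each camera call takes 0.05 s, during which the arm holds its last target. There are 200 camera calls.

TASK

Get the balance that carries the open dish ready for weighing: with the fingertips press its round power key fully down and let it come up again, then press its wide tare key fully down and let it come up. Press gently, press no other key, leave the other balance untouched, do not shift or lift the dish or anything else, and withdraw clear at the end.

Things in the scene. Friction and masses are not known exactly. Their poses are not given: they have to be found in the camera images.
- balance_a: white laboratory balance which carries the open porcelain dish, 270 (x) by 220 (y) mm, fixed, on the left or the right; the two balances are alike. Origin: centre of its underside, on the table; x to its rear, y to its left, z up. Front deck 45 mm high, four black keys in a row at x = -105 mm; behind it a dark display, a raised rear 57 mm high and a steel pan 124 mm across, top 72 mm high, centre x = +47 mm
- power_a (a joint): travel of the power key of the balance with the dish: 0 up, 0.005 m fully down; a spring returns it (0.6 N at the start, about 4 N fully down)
- power_a_top (a point): centre of the top face of the power key of the balance with the dish: round key, 18 mm across, leftmost in the row as the robot sees it (82 mm to +y of the balance's centre line); 54.5 mm above the table when up (9.5 mm proud of the deck), 49.5 mm fully down
- mode_a (a joint): travel of the mode key of the balance with the dish: 0 up, 0.005 m fully down; a spring returns it (0.6 N at the start, about 4 N fully down)
- mode_a_top (a point): centre of the top face of the mode key of the balance with the dish: small square key, 14 mm, second from the left (36 mm to +y of the centre line); 54.5 mm above the table when up (9.5 mm proud of the deck), 49.5 mm fully down
- units_a (a joint): travel of the units key of the balance with the dish: 0 up, 0.005 m fully down; a spring returns it (0.6 N at the start, about 4 N fully down)
- units_a_top (a point): centre of the top face of the units key of the balance with the dish: small square key, 14 mm, third from the left (8 mm to -y of the centre line); 54.5 mm above the table when up (9.5 mm proud of the deck), 49.5 mm fully down
- tare_a (a joint): travel of the tare key of the balance with the dish: 0 up, 0.005 m fully down; a spring returns it (0.6 N at the start, about 4 N fully down)
- tare_a_top (a point): centre of the top face of the tare key of the balance with the dish: wide oblong bar key, 20 mm by 44 mm (long along the balance's y), rightmost in the row (66 mm to -y of the centre line); 54.5 mm above the table when up (9.5 mm proud of the deck), 49.5 mm fully down
- balance_b: white laboratory balance which carries the brown lidded jar, 270 (x) by 220 (y) mm, fixed, on the left or the right; the two balances are alike. Origin: centre of its underside, on the table; x to its rear, y to its left, z up. Front deck 45 mm high, four black keys in a row at x = -105 mm; behind it a dark display, a raised rear 57 mm high and a steel pan 124 mm across, top 72 mm high, centre x = +47 mm
- dish: open white porcelain dish, 84 mm across, 30 mm high, loose, standing on the pan of the balance to be used; origin at the centre of its underside
- jar: brown glass jar with white lid, 48 mm across, 65 mm high, loose, on the pan of the other balance; origin under its centre
- vial: small brown bottle, 36 mm across, 75 mm high, loose, between the two balances; origin under its centre
- beaker: glass beaker, 66 mm across, 85 mm high, loose, in front of the balances; origin under its centre
- spatula: slim steel laboratory spatula, 170 mm long, 5 mm thick, lying loose in front of the right-hand balance; origin at its middle on the table, x along it
- white_bottle: white plastic bottle with red cap, 62 mm across, 125 mm high, loose, left of the balances; origin under its centre
- brown_bottle: brown glass bottle, 68 mm across, 150 mm high, loose, right of the balances; origin under its centre
- mortar: white porcelain mortar bowl, 90 mm across, 50 mm high, loose, front right; origin under its centre
- loupe: magnifying glass, 72 mm lens ring 10 mm high, 80 mm handle along its x, lying loose in front of the left-hand balance; origin under the lens centre
Not all that is in view belongs to the job. What is shaped like the dish but orange or pink is not meant.

How it is judged:
By the outcome, as a careful person would: the job done as asked, in the order asked, and still so for the second after the job is handed in, with the robot touching nothing.
It also fails if it takes over 38 s, if anything falls off the work surface, if the arm or the gripper's body presses on something with over 40 N, if the wrist force passes 120 N, or if a joint passes its speed limit or range.

## Working session

There is one attempt and no reset: what is moved stays moved. The work goes in short steps, Python scripts to look and compute and a shell command to move; the robot and the scene stay as the last step left them, time stands still between calls to the robot, and variables do not carry over. Pictures are saved under pics/ and viewed, at most 10 in all, crops included, and the job is handed in when it is done.

```bash
mkdir -p pics; cat > h.py <<'E'
import cv2,numpy as np
from scipy.spatial.transform import Rotation as R
from workcell import r,vision
def K(c):
    f=240/np.tan(np.radians(c["fovy"]/2)); return np.array([[f,0,c["cx"]],[0,f,c["cy"]],[0,0,1]])
def ray(c,px,z):
    p=cv2.undistortPoints(np.float64(px).reshape(-1,1,2),K(c),np.float64(c["dist"])).reshape(-1,2)
    d=np.c_[p[:,0],-p[:,1],-np.ones(len(p))]@R.from_euler("xyz",c["attitude"],degrees=True).as_matrix().T
    o=np.float64(c["xyz"]); return o+d*((z-o[2])/d[:,2])[:,None]
def proj(c,P):
    M=R.from_euler("xyz",c["attitude"],degrees=True).as_matrix()
    q=(np.float64(P).reshape(-1,3)-c["xyz"])@M*[1,-1,-1]
    return cv2.projectPoints(q,np.zeros(3),np.zeros(3),K(c),np.float64(c["dist"]))[0].reshape(-1,2)
E
python3 - <<'E'
from h import *
for n in("top","scene"):
    cv2.imwrite(f"pics/{n}.png",vision.read_camera(n)); print(n,vision.get_calibration(n))
print(r.read_state())
E
```

```text
top {'fovy': 43.675207579851644, 'cx': 320.35051550184875, 'cy': 236.4398909752753, 'dist': array([-0.17639866,  0.        ,  0.        ,  0.        ,  0.        ]), 'xyz': array([ 362.37749825,    6.2740038 , 1422.43473834]), 'attitude': array([ 10.08444855,   0.27293835, -89.92853959])}
scene {'fovy': 51.04771445047631, 'cx': 320.19942821006936, 'cy': 234.80804914946108, 'dist': array([0.01424637, 0.        , 0.        , 0.        , 0.        ]), 'xyz': array([1617.81352124,  229.14458902,  816.28865298]), 'attitude': array([ 54.95918014,   0.57159641, 102.71371218])}
{'t': 0.1, 'joints': array([-72.26119497,  19.12716423,   2.28498259,  84.0052979 ,
        -0.76638795,  76.96573075,  -3.35316689]), 'dq': array([-0.01578561, -0.08344869, -0.09770607, -0.05215762,  0.039287  ,
        0.06323422,  0.02525574]), 'tau': array([ 3.54560878e-03, -6.57808614e+01,  1.33986667e+00, -4.04705822e+01,
       -5.97771560e-02,  4.10058594e-02,  9.26867688e-05]), 'tcp_pos': array([258.24934814, 596.03790433, 221.76040962]), 'tcp_rot': array([-1.79917319e+02,  6.99162705e-03,  1.56575135e+02]), 'wrist_force': array([ 0.05272764, -0.29553333,  0.67321183]), 'torque': array([-0.01091909,  0.00697866,  0.03068227]), 'grasp_force': 0.0, 'gripper_width': 0.9994172042002082}
```

View pics/top.png

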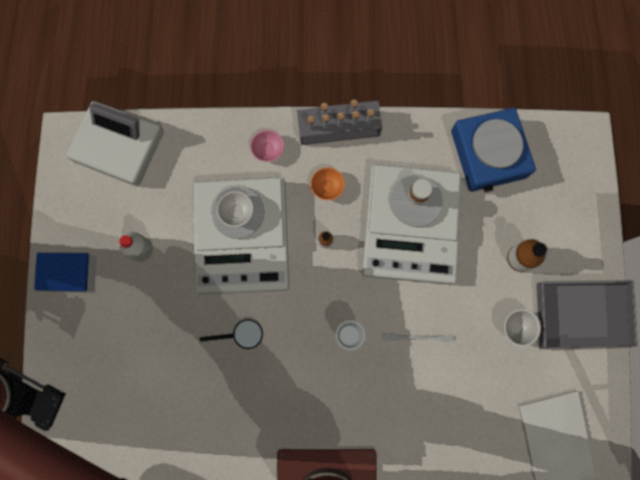

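View pics/scene.png

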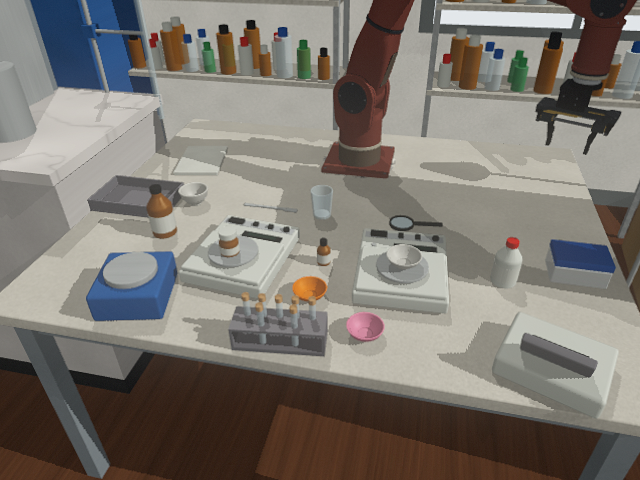

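The top picture shows the white dish on the left-hand balance (235,209) and the jar on the right-hand one (421,190).
- **Power key candidates:** left balance (204,280), right balance (375,263). I choose the left one, because it carries the dish.
- **Tare key candidates:** left (269,277), right (439,268). I choose the left one.
- **Dish look-alikes:** orange (327,184), pink (267,146) and the mortar (522,327). None of these is meant.

```bash
cat > m.py <<'E'
from h import *
L=np.array([[-105,82],[-105,36],[-105,-8],[-105,-66.]])
def fit(W):
    a,b=L-L.mean(0),W-W.mean(0); t=np.arctan2((a[:,0]*b[:,1]-a[:,1]*b[:,0]).sum(),(a*b).sum())
    Q=np.array([[np.cos(t),-np.sin(t)],[np.sin(t),np.cos(t)]]); o=W.mean(0)-Q@L.mean(0)
    return np.degrees(t),o,L@Q.T+o,W
E
python3 - <<'E'
from m import *
np.set_printoptions(precision=1,suppress=True)
def keys(n,seeds,rad):
    im=cv2.imread(f"pics/{n}.png"); c=vision.get_calibration(n); g=cv2.cvtColor(im,cv2.COLOR_BGR2GRAY).astype(float); P=[]
    for s in seeds:
        x,y=s; w=g[y-6:y+7,x-rad:x+rad+1]; bg=np.percentile(w,70)
        m=(np.clip(bg*0.8-w,0,None)); Y,X=np.mgrid[y-6:y+7,x-rad:x+rad+1]
        P.append([(m*X).sum()/m.sum(),(m*Y).sum()/m.sum()])
    return c,np.array(P),im
c,P,im=keys("top",[(204,280),(224,279),(244,278),(269,277)],13)
# limit windows to avoid neighbours
c,P,im=(lambda r:r)(keys("top",[(204,280),(224,279),(244,278),(269,277)],9)) if 0 else (c,P,im)
g=cv2.cvtColor(im,cv2.COLOR_BGR2GRAY).astype(float)
m=np.clip(100-g[268:290,194:288],0,None); m[m<15]=0
n,lab,st,_=cv2.connectedComponentsWithStats((m>0).astype(np.uint8))
C=[]
for i in range(1,n):
    if st[i,4]<12: continue
    Y,X=np.nonzero(lab==i); w=m[Y,X]; C.append([(w*X).sum()/w.sum()+194,(w*Y).sum()/w.sum()+268]); print(st[i],C[-1])
C=np.array(sorted(C))
if len(C)==4:
    print(*fit(ray(c,C,53.5)[:,:2]),sep="\n")
a=cv2.resize(im[165:300,185:295],None,fx=5,fy=4.4,interpolation=3)
s=cv2.imread("pics/scene.png"); b=cv2.resize(s[220:315,350:455],None,fx=2.4,fy=2.4)
cv2.imwrite("pics/crop.png",a)
E
```

```text
[ 65   4  20  10 191] [np.float64(268.54676843130886), np.float64(276.45599220526145)]
[  4   7  16  10 121] [np.float64(204.96232242124768), np.float64(279.7166975499279)]
[27  7  8  8 55] [np.float64(224.61004601226995), np.float64(278.51265337423314)]
[46  6  8  8 56] [np.float64(243.52555555555557), np.float64(277.5985185185185)]
3.147597478674864
[613.7 203.7]
[[504.4 279.8]
 [506.9 233.9]
 [509.3 189.9]
 [512.5 132. ]]
[[504.1 279.7]
 [507.2 233.9]
 [509.5 190. ]
 [512.3 132.1]]
```

View pics/crop.png

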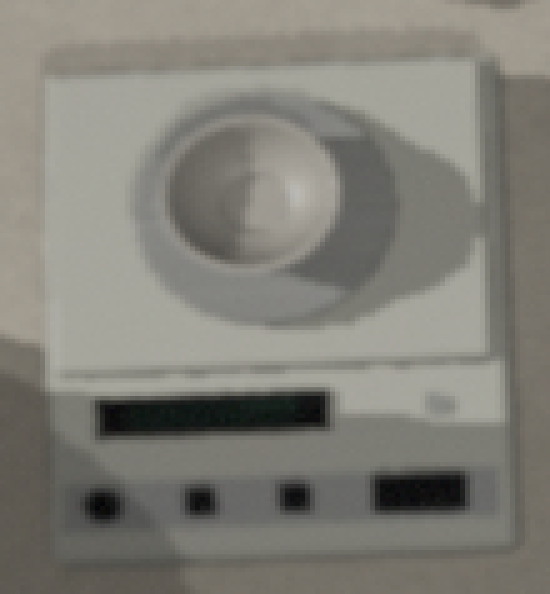

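The close crop confirms it. The left balance carries the open white dish, with the round power key leftmost, then two small squares, then the wide bar on the right. The row fits the given spacing to under 0.5 mm. Power is at about (504.4, 279.8) and tare at about (512.5, 132.0).

```bash
cat > go.py <<'E'
import sys; from h import *
s=r.read_state(); M=R.from_euler("xyz",s["tcp_rot"],degrees=True).as_matrix()
t=np.float64(sys.argv[1:4]); print("units",np.round(M.T@(t-s["tcp_pos"])/400,4),"turn to down, yaw 183:",np.round((R.from_matrix(M).inv()*R.from_euler("xyz",[180,0,183.1],degrees=True)).as_rotvec()/(np.pi/2),4),s["t"],s["tcp_pos"],s["tcp_rot"],s["wrist_force"],s["gripper_width"])
E
python3 go.py 504.4 279.8 140
```

```text
units [-0.8789 -0.4805  0.2052] turn to down, yaw 183: [-9.000e-04 -1.000e-04 -2.947e-01] 0.1 [258.24934814 596.03790433 221.76040962] [-1.79917319e+02  6.99162705e-03  1.56575135e+02] [ 0.05272764 -0.29553333  0.67321183] 0.9994172042002082
```

```bash
python3 -m jog '[{"claw":0,"x":-0.06,"y":-0.03,"az":-0.02},{"claw":0,"x":-0.14,"y":-0.08,"az":-0.05},{"claw":0,"x":-0.23,"y":-0.13,"az":-0.08},{"claw":0,"x":-0.32,"y":-0.18,"az":-0.11},{"claw":0,"x":-0.41,"y":-0.23,"az":-0.14},{"claw":0,"x":-0.5,"y":-0.28,"az":-0.17},{"claw":0,"x":-0.59,"y":-0.33,"az":-0.2},{"claw":0,"x":-0.68,"y":-0.37,"az":-0.23},{"claw":0,"x":-0.76,"y":-0.41,"az":-0.26},{"claw":0,"x":-0.82,"y":-0.45,"az":-0.28},{"claw":0,"x":-0.86,"y":-0.47,"az":-0.29},{"claw":0,"x":-0.88,"y":-0.48,"az":-0.295}]' 20
python3 -m jog '[{"claw":0,"z":0.03},{"claw":0,"z":0.09},{"claw":0,"z":0.15},{"claw":0,"z":0.19},{"claw":0,"z":0.21},{"claw":0,"z":0.21},{"claw":0,"z":0.21},{"claw":0,"z":0.21}]'
python3 go.py 504.4 279.8 70
```

```text
units [-0.8789 -0.4802  0.3802] turn to down, yaw 183: [-9.000e-04 -1.000e-04 -2.947e-01] 0.1 [258.24934814 596.03790433 221.76040962] [-1.79917319e+02  6.99162705e-03  1.56575135e+02] [ 0.05272764 -0.29553333  0.67321183] 0.9994172042002082$[0]: bad value
$[0]: bad value
```

```bash
python3 -m jog '[{"claw":0,"x":-0.06,"y":-0.03,"z":0,"ax":0,"ay":0,"az":-0.02},{"claw":0,"x":-0.14,"y":-0.08,"z":0,"ax":0,"ay":0,"az":-0.05},{"claw":0,"x":-0.23,"y":-0.13,"z":0,"ax":0,"ay":0,"az":-0.08},{"claw":0,"x":-0.32,"y":-0.18,"z":0,"ax":0,"ay":0,"az":-0.11},{"claw":0,"x":-0.41,"y":-0.23,"z":0,"ax":0,"ay":0,"az":-0.14},{"claw":0,"x":-0.5,"y":-0.28,"z":0,"ax":0,"ay":0,"az":-0.17},{"claw":0,"x":-0.59,"y":-0.33,"z":0,"ax":0,"ay":0,"az":-0.2},{"claw":0,"x":-0.68,"y":-0.37,"z":0,"ax":0,"ay":0,"az":-0.23},{"claw":0,"x":-0.76,"y":-0.41,"z":0,"ax":0,"ay":0,"az":-0.26},{"claw":0,"x":-0.82,"y":-0.45,"z":0,"ax":0,"ay":0,"az":-0.28},{"claw":0,"x":-0.86,"y":-0.47,"z":0,"ax":0,"ay":0,"az":-0.29},{"claw":0,"x":-0.88,"y":-0.48,"z":0,"ax":0,"ay":0,"az":-0.295}]' 20
python3 go.py 504.4 279.8 90
```

```text
t: 1.3
tcp_pos: [506.1, 278.2, 222.3]
tcp_rot: [-180.0, -0.0, -177.0]
wrist_force: [0.6, -0.2, 0.4]
gripper_width: 0.03
grasp_force: 0.0
units [0.0039 0.0045 0.3306] turn to down, yaw 183: [-0.0005 -0.0001 -0.0012] 1.3 [506.08381683 278.20043286 222.25779745] [-1.79953023e+02 -1.32328342e-02 -1.77004461e+02] [ 0.59081362 -0.22302289  0.38346438] 0.030137251186033203
```

Rows need every key. Now down to z = 90 over the power key.

```bash
python3 -m jog '[{"claw":0,"x":0.004,"y":0.004,"z":0.04,"ax":0,"ay":0,"az":0},{"claw":0,"x":0.004,"y":0.004,"z":0.12,"ax":0,"ay":0,"az":0},{"claw":0,"x":0.004,"y":0.004,"z":0.2,"ax":0,"ay":0,"az":0},{"claw":0,"x":0.004,"y":0.004,"z":0.27,"ax":0,"ay":0,"az":0},{"claw":0,"x":0.004,"y":0.004,"z":0.31,"ax":0,"ay":0,"az":0},{"claw":0,"x":0.004,"y":0.004,"z":0.33,"ax":0,"ay":0,"az":0},{"claw":0,"x":0.004,"y":0.004,"z":0.33,"ax":0,"ay":0,"az":0},{"claw":0,"x":0.004,"y":0.004,"z":0.33,"ax":0,"ay":0,"az":0},{"claw":0,"x":0.004,"y":0.004,"z":0.33,"ax":0,"ay":0,"az":0}]'
python3 go.py 504.4 279.8 58
python3 - <<'E'
from h import *
c=vision.get_calibration("wrist"); im=vision.read_camera("wrist"); print(proj(c,[[504.4,279.8,54.5],[512.5,132,54.5],r.read_state()["tcp_pos"]])); cv2.imwrite("pics/w1.png",im)
cv2.imwrite("pics/s2.png",cv2.resize(vision.read_camera("scene")[120:320,300:500],None,fx=3,fy=3))
E
```

```text
t: 2.2
tcp_pos: [504.0, 282.4, 91.8]
tcp_rot: [179.9, 0.1, -176.9]
wrist_force: [0.3, 0.6, 0.1]
gripper_width: 0.005
grasp_force: 0.0
units [-0.0006 -0.0066  0.0844] turn to down, yaw 183: [0.0007 0.001  0.0003] 2.2 [503.9564468  282.36990031  91.75401667] [ 1.79940227e+02  8.70336275e-02 -1.76868675e+02] [0.30136531 0.58371618 0.10768697] 0.005267585086559881
[[317.19748502 275.66867653]
 [ 45.83716359 274.74150238]
 [322.28172348 305.59672028]]
```

View pics/w1.png

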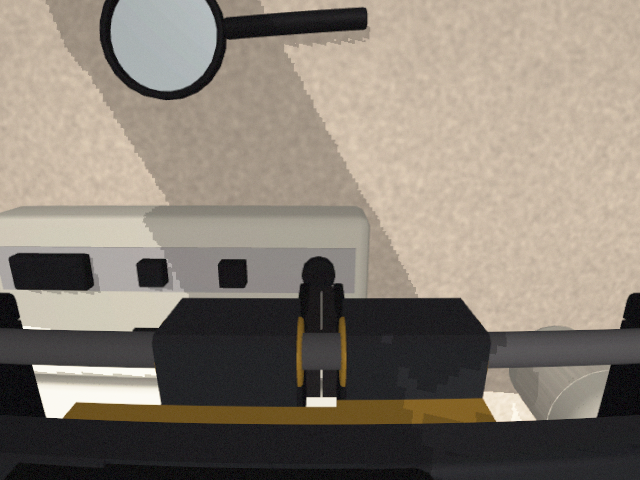

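View pics/s2.png

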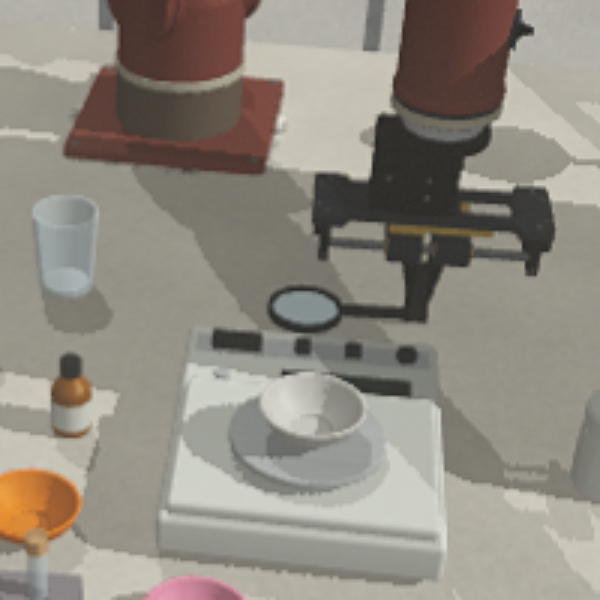

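The wrist view shows the round key at about (318,273), against a predicted (317,276), which agrees to about 1 mm. The fingertips stand over it with nothing else near. In the scene view the dish is undisturbed. I'll correct y by −2.5 mm and go down to just above the key.

```bash
python3 -m jog '[{"claw":0,"x":0,"y":-0.006,"z":0.03,"ax":0,"ay":0,"az":0},{"claw":0,"x":0,"y":-0.006,"z":0.06,"ax":0,"ay":0,"az":0},{"claw":0,"x":0,"y":-0.006,"z":0.078,"ax":0,"ay":0,"az":0},{"claw":0,"x":0,"y":-0.006,"z":0.078,"ax":0,"ay":0,"az":0},{"claw":0,"x":0,"y":-0.006,"z":0.078,"ax":0,"ay":0,"az":0},{"claw":0,"x":0,"y":-0.006,"z":0.078,"ax":0,"ay":0,"az":0},{"claw":0,"x":0,"y":-0.006,"z":0.078,"ax":0,"ay":0,"az":0}]'
python3 go.py 504.4 279.8 49.3
```

```text
t: 3.0
tcp_pos: [503.8, 279.6, 59.8]
tcp_rot: [180.0, 0.0, -176.9]
wrist_force: [-0.1, -0.5, -0.1]
gripper_width: 0.007
grasp_force: 0.0
units [-0.0016  0.0004  0.0262] turn to down, yaw 183: [0.0002 0.0004 0.0003] 3.0 [503.77961739 279.58612956  59.76432   ] [ 1.79978481e+02  3.51399360e-02 -1.76874703e+02] [-0.07389558 -0.49149575 -0.06325579] 0.0070001483628253786
```

```bash
python3 -m jog '[{"claw":0,"x":0,"y":0,"z":0.006,"ax":0,"ay":0,"az":0},{"claw":0,"x":0,"y":0,"z":0.012,"ax":0,"ay":0,"az":0},{"claw":0,"x":0,"y":0,"z":0.016,"ax":0,"ay":0,"az":0},{"claw":0,"x":0,"y":0,"z":0.02,"ax":0,"ay":0,"az":0},{"claw":0,"x":0,"y":0,"z":0.023,"ax":0,"ay":0,"az":0},{"claw":0,"x":0,"y":0,"z":0.025,"ax":0,"ay":0,"az":0},{"claw":0,"x":0,"y":0,"z":0.025,"ax":0,"ay":0,"az":0},{"claw":0,"x":0,"y":0,"z":0.025,"ax":0,"ay":0,"az":0}]'
python3 go.py 504.4 279.8 49.3
```

```text
t: 3.8
tcp_pos: [503.6, 279.5, 49.9]
tcp_rot: [180.0, 0.0, -176.9]
wrist_force: [-1.8, -0.5, 6.9]
gripper_width: 0.007
grasp_force: 3.6
units [-0.002   0.0006  0.0014] turn to down, yaw 183: [0.0002 0.0001 0.0003] 3.8 [503.61455832 279.50785343  49.87111986] [ 1.79983838e+02  1.27487128e-02 -1.76875855e+02] [-1.80644075 -0.48609168  6.90645241] 0.006748227503796043
```

```bash
python3 -m jog '[{"claw":0,"x":0,"y":0,"z":0.001,"ax":0,"ay":0,"az":0},{"claw":0,"x":0,"y":0,"z":0.002,"ax":0,"ay":0,"az":0},{"claw":0,"x":0,"y":0,"z":0.002,"ax":0,"ay":0,"az":0},{"claw":0,"x":0,"y":0,"z":0.002,"ax":0,"ay":0,"az":0}]'
```

```text
t: 4.2
tcp_pos: [503.7, 279.5, 49.6]
tcp_rot: [180.0, 0.0, -176.9]
wrist_force: [-4.5, -2.5, 13.4]
gripper_width: 0.005
grasp_force: 6.4
```

The force rises steeply at z = 49.6, so the key is fully down. Releasing straight up.

```bash
python3 -m jog '[{"claw":0,"x":0,"y":0,"z":-0.006,"ax":0,"ay":0,"az":0},{"claw":0,"x":0,"y":0,"z":-0.016,"ax":0,"ay":0,"az":0},{"claw":0,"x":0,"y":0,"z":-0.03,"ax":0,"ay":0,"az":0},{"claw":0,"x":0,"y":0,"z":-0.06,"ax":0,"ay":0,"az":0},{"claw":0,"x":0,"y":0,"z":-0.09,"ax":0,"ay":0,"az":0},{"claw":0,"x":0,"y":0,"z":-0.1,"ax":0,"ay":0,"az":0},{"claw":0,"x":0,"y":0,"z":-0.1,"ax":0,"ay":0,"az":0},{"claw":0,"x":0,"y":0,"z":-0.1,"ax":0,"ay":0,"az":0}]'
python3 go.py 512 132 90
```

```text
t: 5.0
tcp_pos: [503.4, 279.4, 88.5]
tcp_rot: [-180.0, -0.0, -176.9]
wrist_force: [-0.1, 0.1, -0.8]
gripper_width: 0.003
grasp_force: 0.0
units [-0.0014 -0.369  -0.0038] turn to down, yaw 183: [-0.     -0.0001  0.0003] 5.0 [503.38153742 279.35602206  88.47865906] [-1.79999240e+02 -4.98508491e-03 -1.76874158e+02] [-0.0944613   0.05218211 -0.83314502] 0.0031593283985908364
```

```bash
python3 -m jog '[{"claw":0,"x":0,"y":-0.03,"z":0,"ax":0,"ay":0,"az":0},{"claw":0,"x":0,"y":-0.09,"z":0,"ax":0,"ay":0,"az":0},{"claw":0,"x":0,"y":-0.16,"z":0,"ax":0,"ay":0,"az":0},{"claw":0,"x":0,"y":-0.23,"z":0,"ax":0,"ay":0,"az":0},{"claw":0,"x":0,"y":-0.3,"z":0,"ax":0,"ay":0,"az":0},{"claw":0,"x":0,"y":-0.35,"z":0,"ax":0,"ay":0,"az":0},{"claw":0,"x":-0.001,"y":-0.369,"z":0,"ax":0,"ay":0,"az":0},{"claw":0,"x":-0.001,"y":-0.369,"z":0,"ax":0,"ay":0,"az":0},{"claw":0,"x":-0.001,"y":-0.369,"z":0,"ax":0,"ay":0,"az":0},{"claw":0,"x":-0.001,"y":-0.369,"z":0,"ax":0,"ay":0,"az":0}]'
python3 go.py 512 132 59.8
python3 - <<'E'
from h import *
c=vision.get_calibration("wrist"); im=vision.read_camera("wrist"); print(proj(c,[[504.4,279.8,54.5],[512.5,132,54.5]])); cv2.imwrite("pics/w2.png",im)
E
```

```text
t: 6.0
tcp_pos: [511.8, 133.4, 88.4]
tcp_rot: [180.0, -0.0, -176.8]
wrist_force: [-0.5, 0.1, -0.4]
gripper_width: 0.008
grasp_force: 0.0
units [-0.0004 -0.0035  0.0716] turn to down, yaw 183: [ 0.0001 -0.0001  0.0014] 6.0 [511.75111576 133.36241412  88.43301162] [ 1.79987431e+02 -9.68829185e-03 -1.76770869e+02] [-0.47633549  0.06959769 -0.41713677] 0.007886725713794005
[[594.51027522 277.64548741]
 [319.4925889  278.76209964]]
```

View pics/w2.png

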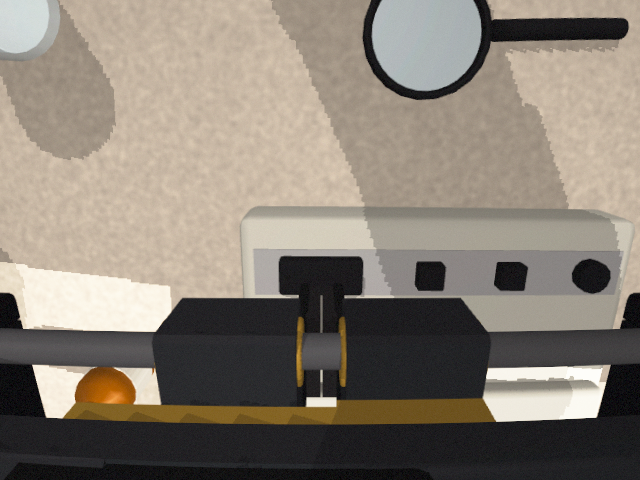

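The tare bar is centred at (321,275), against a predicted (319,279), with the fingertips over it. The power key at (591,276) is up again. Now down, then press.

```bash
python3 -m jog '[{"claw":0,"x":0,"y":-0.001,"z":0.03,"ax":0,"ay":0,"az":0},{"claw":0,"x":0,"y":-0.001,"z":0.058,"ax":0,"ay":0,"az":0},{"claw":0,"x":0,"y":-0.001,"z":0.072,"ax":0,"ay":0,"az":0},{"claw":0,"x":0,"y":-0.001,"z":0.072,"ax":0,"ay":0,"az":0},{"claw":0,"x":0,"y":-0.001,"z":0.072,"ax":0,"ay":0,"az":0},{"claw":0,"x":0,"y":-0.001,"z":0.072,"ax":0,"ay":0,"az":0},{"claw":0,"x":0,"y":-0.001,"z":0.072,"ax":0,"ay":0,"az":0}]'
```

```text
t: 6.75
tcp_pos: [512.3, 131.7, 60.1]
tcp_rot: [180.0, 0.0, -176.9]
wrist_force: [0.6, 0.2, 0.8]
gripper_width: 0.005
grasp_force: 0.0
```

```bash
python3 -m jog '[{"claw":0,"x":0,"y":0,"z":0.006,"ax":0,"ay":0,"az":0},{"claw":0,"x":0,"y":0,"z":0.012,"ax":0,"ay":0,"az":0},{"claw":0,"x":0,"y":0,"z":0.016,"ax":0,"ay":0,"az":0},{"claw":0,"x":0,"y":0,"z":0.02,"ax":0,"ay":0,"az":0},{"claw":0,"x":0,"y":0,"z":0.023,"ax":0,"ay":0,"az":0},{"claw":0,"x":0,"y":0,"z":0.025,"ax":0,"ay":0,"az":0},{"claw":0,"x":0,"y":0,"z":0.025,"ax":0,"ay":0,"az":0},{"claw":0,"x":0,"y":0,"z":0.025,"ax":0,"ay":0,"az":0}]'
```

```text
t: 7.55
tcp_pos: [512.0, 131.7, 50.0]
tcp_rot: [180.0, 0.0, -176.9]
wrist_force: [-0.9, -0.5, 4.6]
gripper_width: 0.006
grasp_force: 2.4
```

```bash
python3 -m jog '[{"claw":0,"x":0,"y":0,"z":0.001,"ax":0,"ay":0,"az":0},{"claw":0,"x":0,"y":0,"z":0.002,"ax":0,"ay":0,"az":0},{"claw":0,"x":0,"y":0,"z":0.003,"ax":0,"ay":0,"az":0},{"claw":0,"x":0,"y":0,"z":0.003,"ax":0,"ay":0,"az":0},{"claw":0,"x":0,"y":0,"z":0.003,"ax":0,"ay":0,"az":0}]'
```

```text
t: 8.05
tcp_pos: [512.1, 131.7, 49.6]
tcp_rot: [180.0, 0.0, -176.9]
wrist_force: [-4.7, -0.9, 14.1]
gripper_width: 0.011
grasp_force: 7.5
```

Fully down. Releasing and withdrawing upwards.

```bash
python3 -m jog '[{"claw":0,"x":0,"y":0,"z":-0.006,"ax":0,"ay":0,"az":0},{"claw":0,"x":0,"y":0,"z":-0.016,"ax":0,"ay":0,"az":0},{"claw":0,"x":0,"y":0,"z":-0.03,"ax":0,"ay":0,"az":0},{"claw":0,"x":0,"y":0,"z":-0.08,"ax":0,"ay":0,"az":0},{"claw":0,"x":0,"y":0,"z":-0.15,"ax":0,"ay":0,"az":0},{"claw":0,"x":0,"y":0,"z":-0.23,"ax":0,"ay":0,"az":0},{"claw":0,"x":0,"y":0,"z":-0.31,"ax":0,"ay":0,"az":0},{"claw":0,"x":0,"y":0,"z":-0.37,"ax":0,"ay":0,"az":0},{"claw":0,"x":0,"y":0,"z":-0.4,"ax":0,"ay":0,"az":0},{"claw":0,"x":0,"y":0,"z":-0.4,"ax":0,"ay":0,"az":0},{"claw":0,"x":0,"y":0,"z":-0.4,"ax":0,"ay":0,"az":0},{"claw":0,"x":0,"y":0,"z":-0.4,"ax":0,"ay":0,"az":0}]'
python3 - <<'E'
from h import *
cv2.imwrite("pics/s3.png",vision.read_camera("scene"))
E
```

```text
t: 9.25
tcp_pos: [511.2, 131.4, 206.9]
tcp_rot: [-179.9, -0.1, -176.9]
wrist_force: [-0.5, 0.0, -0.2]
gripper_width: 0.004
grasp_force: 0.0
```

View pics/s3.png

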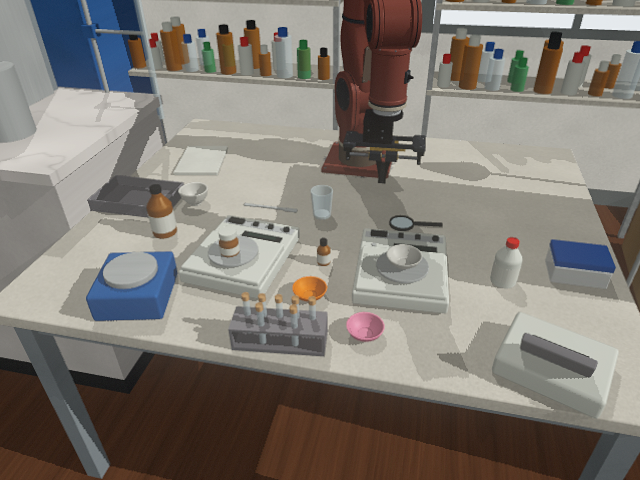

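The dish (403,257) and everything else are where they were, and the gripper is well clear at (382,150).

```bash
python3 -c "from workcell import r; print(r.hand_in())"
```

```text
the job is handed in; nothing more can be done
None
```

I pressed the power key and then the tare key of the dish's balance fully down, about 14 N at most, and released each. The power key showed up again in the wrist view; I took no close look at the tare key after release. The arm withdrew clear, nothing else in view had moved, and the job was handed in at about 9.3 s.

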